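# Unload the sample bottles into the bench rack in reverse order

## Task

Move the four water-sample bottles from the white transport tray into the blue bench rack, one to a compartment, in reverse order, so that the last one collected is analysed first: the bottle that starts nearest the tray's carrying handle goes into the compartment farthest from the rack's carrying handle, the next one into the next compartment, and so on, until the one farthest from the tray's handle stands next to the rack's handle. Set them down without dropping them, keep them upright all the time, and leave all four standing in their compartments.

Things in the scene. Friction and masses are not known exactly. Their poses are not given: they have to be found in the camera images.
- wide_bottle: round milky plastic bottle, diameter 44, 108 high; body straight up to 80, short shoulder, cream cap of diameter 34 on top (all mm). Loose, upright, 0.1 to 0.2 kg. Origin: centre of its underside, z up.
- jar: round milky plastic jar, diameter 50, 98 high; cream lid as wide as the jar from 76 up (all mm). Loose, upright, 0.1 to 0.2 kg. Origin: centre of its underside, z up.
- square_bottle: milky plastic bottle of square section 42 x 42, 104 high; body straight up to 78, cream cap of diameter 30; x and y axes square to its sides, roughly along the tray's axes at the start (all mm). Loose, upright, 0.1 to 0.2 kg. Origin: centre of its underside, z up.
- narrow_bottle: slender round milky plastic bottle, diameter 40, 106 high; body straight up to 78, sloping shoulder, small cream cap of diameter 22 (all mm). Loose, upright, 0.1 to 0.2 kg. Origin: centre of its underside, z up.
- wide_bottle_socket: square grey foam socket, 66 x 66 outside, 58 x 58 inside, 30 high, floor 4 thick, fixed on the tray: the one in which the wide bottle starts (the four sockets look alike). It stays there and so marks that bottle's starting place. Origin: centre of its underside.
- jar_socket: square grey foam socket, 66 x 66 outside, 58 x 58 inside, 30 high, floor 4 thick, fixed on the tray: the one in which the jar starts (the four sockets look alike). It stays there and so marks that bottle's starting place. Origin: centre of its underside.
- square_bottle_socket: square grey foam socket, 66 x 66 outside, 58 x 58 inside, 30 high, floor 4 thick, fixed on the tray: the one in which the square bottle starts (the four sockets look alike). It stays there and so marks that bottle's starting place. Origin: centre of its underside.
- narrow_bottle_socket: square grey foam socket, 66 x 66 outside, 58 x 58 inside, 30 high, floor 4 thick, fixed on the tray: the one in which the narrow bottle starts (the four sockets look alike). It stays there and so marks that bottle's starting place. Origin: centre of its underside.
- tray: fixed white transport tray 190 x 320, plate 8 thick, with four sockets in a row along its y axis at y = +105, +35, -35, -105 in its frame (x = 0), in shuffled order. A carrying handle (steel hoop with black grip, 50 high, 78 wide) stands across its +y end at y = +151. An ice pack and a small logger, lower than the sockets, lie on it beside the row. Bottles stand 12 above the tray's underside. Origin: centre of its underside, z up.
- rack: fixed blue bench rack 74 x 284, walls 45 high and 4 thick, floor 4 thick, empty at the start: four square compartments 66 x 66 in a row along its y axis, centres at y = +105, +35, -35, -105 in its frame (x = 0). A carrying handle (steel hoop with black grip, 60 high, 78 wide) stands across its +y end at y = +156. Either the tray or the rack may be the left one. Origin: centre of its underside, z up.
Mind the look-alikes: they are no part of the job. Leave any purple look-alike of the wide_bottle alone. Leave any yellow look-alike of the jar alone.

How it is judged (in metres and radians):
At the end, for the whole second after the job is handed in: Each bottle stands at rest in the rack compartment whose y (rack frame) is minus its starting socket's y (tray frame): within 20 mm in x and y, underside under 12 mm above the rack's underside, tilt under 0.15 rad, slower than 20 mm/s (((y of wide_bottle_socket in the frame of tray between 0.085 and 0.125 m and y of wide_bottle in the frame of rack between -0.125 and -0.085 m) or (y of wide_bottle_socket in the frame of tray between 0.015 and 0.055 m and y of wide_bottle in the frame of rack between -0.055 and -0.015 m) or (y of wide_bottle_socket in the frame of tray between -0.055 and -0.015 m and y of wide_bottle in the frame of rack between 0.015 and 0.055 m) or (y of wide_bottle_socket in the frame of tray between -0.125 and -0.085 m and y of wide_bottle in the frame of rack between 0.085 and 0.125 m)) and x of wide_bottle in the frame of rack between -0.02 and 0.02 m and z of each of wide_bottle, jar, square_bottle, narrow_bottle in the frame of rack below 0.012 m and angle between each of wide_bottle, jar, square_bottle, narrow_bottle's own z axis and vertical below 0.15 rad and linear speed of each of wide_bottle, jar, square_bottle, narrow_bottle below 0.02 m/s and ((y of jar_socket in the frame of tray between 0.085 and 0.125 m and y of jar in the frame of rack between -0.125 and -0.085 m) or (y of jar_socket in the frame of tray between 0.015 and 0.055 m and y of jar in the frame of rack between -0.055 and -0.015 m) or (y of jar_socket in the frame of tray between -0.055 and -0.015 m and y of jar in the frame of rack between 0.015 and 0.055 m) or (y of jar_socket in the frame of tray between -0.125 and -0.085 m and y of jar in the frame of rack between 0.085 and 0.125 m)) and x of jar in the frame of rack between -0.02 and 0.02 m and ((y of square_bottle_socket in the frame of tray between 0.085 and 0.125 m and y of square_bottle in the frame of rack between -0.125 and -0.085 m) or (y of square_bottle_socket in the frame of tray between 0.015 and 0.055 m and y of square_bottle in the frame of rack between -0.055 and -0.015 m) or (y of square_bottle_socket in the frame of tray between -0.055 and -0.015 m and y of square_bottle in the frame of rack between 0.015 and 0.055 m) or (y of square_bottle_socket in the frame of tray between -0.125 and -0.085 m and y of square_bottle in the frame of rack between 0.085 and 0.125 m)) and x of square_bottle in the frame of rack between -0.02 and 0.02 m and ((y of narrow_bottle_socket in the frame of tray between 0.085 and 0.125 m and y of narrow_bottle in the frame of rack between -0.125 and -0.085 m) or (y of narrow_bottle_socket in the frame of tray between 0.015 and 0.055 m and y of narrow_bottle in the frame of rack between -0.055 and -0.015 m) or (y of narrow_bottle_socket in the frame of tray between -0.055 and -0.015 m and y of narrow_bottle in the frame of rack between 0.015 and 0.055 m) or (y of narrow_bottle_socket in the frame of tray between -0.125 and -0.085 m and y of narrow_bottle in the frame of rack between 0.085 and 0.125 m)) and x of narrow_bottle in the frame of rack between -0.02 and 0.02 m); the robot touches nothing.
It fails at once if a bottle is tipped over (more than 0.6 rad from upright) (angle between any of wide_bottle, jar, square_bottle, narrow_bottle's own z axis and vertical above 0.6 rad).
It fails at once if a bottle is dropped (falls faster than 0.7 m/s, some 25 mm, with no finger touching it) ((linear speed of wide_bottle above 0.7 m/s and contact force between the fingers and wide_bottle below 0.05 N) or (linear speed of jar above 0.7 m/s and contact force between the fingers and jar below 0.05 N) or (linear speed of square_bottle above 0.7 m/s and contact force between the fingers and square_bottle below 0.05 N) or (linear speed of narrow_bottle above 0.7 m/s and contact force between the fingers and narrow_bottle below 0.05 N)).
It also fails if it takes over 120 s, if anything falls off the work surface, if the arm or the gripper's body presses on something with over 40 N, if the wrist force passes 120 N, or if a joint passes its speed limit or range.

## Robot

A 6-joint arm with a two-finger parallel gripper is mounted at the origin on the work surface. World frame = base frame: x ahead of the robot, y to its left, z up, the work surface at z = 0. Lengths are in mm, angles in degrees, forces in N, time in s.
With the tool pointing down it reaches from about 350 to 850 mm from the base axis. Payload 8.1 kg.
Tool frame: the origin (TCP) lies at the very end of the fingers, on their centre line; the grasp point (between the pads) lies r.tcp_to_grasp behind it (r.tcp_to_grasp is the distance from the TCP to the grasp point, in mm); z points along the fingers, y is the line along which they close (so a half turn about z gives the same grasp; the last joint's range is limited). The gripper opens to 85 mm and grips with 20 to 120 N. Pads are 22 mm wide; open, the fingers measure 114 mm over their backs; the gripper's body (76 mm by 85 mm) begins 54 mm behind the grasp point. The pads swing forward as they close: fully open they stand 13 mm farther back than shut.
Start: joints at [-78.06, 7.471, 85.268, -0, 87.261, -4.893], TCP at [173.775, -574.289, 231.292] pointing down, gripper open.
Joint ranges: [-169.43, 169.43], [-51.17, 129.36], [1.28, 143.12], [-76.62, 256.62], [0, 156.53], [-152.29, 152.29]. Speed limits (degrees/s): [136.94, 136.94, 159.86, 180, 180, 180].

## Interface

Orientations are given as [roll, pitch, yaw] about the fixed x, y, z axes, in that order (R = Rz(yaw) Ry(pitch) Rx(roll)).
In Python, from bench import r gives the robot as it stands.
- The arm moves only by the shell command python3 -m handwheel 'ROWS' [OPENING] [FORCE]. ROWS is JSON, a list of rows, each a list of 4 numbers: the shift along the tool's x, y, z in m, then the turn about the tool's z in degrees. A call has 1 to 10 rows; each row shifts and turns the commanded pose from where the row before left it, along the tool's axes as they then stand; what a row does not reach is not made up. A row lasts 1/10 s, in which the tool goes at most 50 mm and 8.59 degrees, less where a joint would pass 70% of its speed; a pose out of reach is approached as far as the arm can. A call is refused whole if a number of a shift passes 0.05 or a number of a turn 8.59, either way. A call with a gripper value outside its range is refused whole. OPENING is the finger opening in m, from 0 to 0.0854, set as the call begins (- or left out, the last holds). The fingers move at their own pace and stop on an object; FORCE is the grip in N (left out, the last holds). Time passes only in rows, so rows that do not move let the fingers close. It gives the time, the measured TCP pose, the force, the opening and the grip force at its end, in the units of the state.
- r.sense(): the state, without advancing time (a new reading comes with each control period).
- r.snapshot(name): name is "scene" or "top" or "wrist"; returns the picture (400x640x3 uint8, red, green, blue); there is no depth.
- r.camera_params(name): a dict with "fx", "fy", "cx", "cy" (pixels), "R" (3x3) and "t" (3): a world point X has camera coordinates R X + t; the wrist camera has in their place "mount" (4x4, takes a point from camera to tool coordinates, whose origin is the TCP and whose axes are the flange's). Camera axes: x right, y down, z forward; pixel columns grow to the right and rows downward; lengths in mm; the calibration is good to about 2 mm. The wrist camera is an equidistant fisheye: a pixel r from the principal point sees the ray r / f radians off the axis. A picture is of the moment at which its call begins: read the wrist's pose just before it. camera_params takes no time and is no camera call.
- r.hand_in(): hands the job in; it is judged then, once.
The state is a dict: "time": time; "joint_pos": joint angles; "qd": joint speeds; "joint_efforts": joint torques, N m; "tool_pos": TCP position; "tcp_rot": TCP orientation; "ft_force": force on the tool from outside, world axes, zero at the start; "wrist_torque": the same for the moment, N m; "finger_gap": finger opening in mm; "grip_force": force on a finger pad.
Only numpy, scipy, OpenCV 4.12 (cv2) and the standard library are available. Lean on these libraries where they do the work, as an engineer would, in place of code of your own. Each camera call takes 0.05 s, during which the arm holds its last target. There are 200 camera calls.

## Working session

There is one attempt and no reset: what is moved stays moved. The work goes in short steps, Python scripts to look and compute and a shell command to move; the robot and the scene stay as the last step left them, time stands still between calls to the robot, and variables do not carry over. Pictures are saved under pics/ and viewed, at most 14 in all, crops included, and the job is handed in when it is done.

```bash
mkdir -p pics; ls; python3 - <<'E'
from bench import r
import cv2
for n in("scene","top"):
    cv2.imwrite(f"pics/{n}0.png",r.snapshot(n)[:,:,::-1]); print(n,r.camera_params(n))
print(r.camera_params("wrist")); print(r.sense(), r.tcp_to_grasp)
E
```

```text
pics
scene {'fx': 415.1720997945208, 'fy': 415.1720997945208, 'cx': 323.7353507701941, 'cy': 205.45440327115313, 'R': array([[-0.75220594,  0.65885495, -0.00981674],
       [ 0.40588991,  0.45156022, -0.79457331],
       [-0.51907571, -0.60166728, -0.60708886]]), 't': array([ 403.74680651, -199.23051494, 1386.17037291])}
top {'fx': 493.01451381667727, 'fy': 493.01451381667727, 'cx': 319.30966819269804, 'cy': 198.75943525214487, 'R': array([[-0.01899254, -0.9998096 , -0.00447781],
       [-0.99150265,  0.01941083, -0.12863012],
       [ 0.12869255,  0.00199675, -0.99168253]]), 't': array([  61.04361185,  561.56104187, 1390.13200253])}
{'fx': 309.70691628693146, 'fy': 309.70691628693146, 'cx': 322.54813309392637, 'cy': 198.3030229029956, 'mount': array([[ 2.53116883e-04, -9.47640500e-01, -3.19339034e-01,
         8.16872293e+01],
       [ 9.99999957e-01,  1.93184427e-04,  2.19351467e-04,
         3.18262169e-01],
       [-1.46175006e-04, -3.19339075e-01,  9.47640509e-01,
        -1.42186389e+02],
       [ 0.00000000e+00,  0.00000000e+00,  0.00000000e+00,
         1.00000000e+00]])}
{'time': 0.1, 'joint_pos': array([-7.80590212e+01,  7.51127749e+00,  8.53249261e+01, -1.87748186e-03,
        8.72641248e+01, -4.89224799e+00]), 'qd': array([ 0.00044712, -0.08501443, -0.05179861, -0.03773922, -0.05345568,
       -0.07920324]), 'joint_efforts': array([ 2.10350016e-03, -5.70950961e+01, -5.01942122e+01, -8.08845812e-05,
        8.08485289e-03,  3.20040238e-05]), 'tool_pos': array([ 173.66096506, -573.76905852,  230.3261056 ]), 'tcp_rot': array([-1.79899877e+02, -6.68786600e-03,  1.68333122e+01]), 'ft_force': array([ 0.74675658,  0.90774522, -0.39561312]), 'wrist_torque': array([-0.02602088, -0.01646748, -0.03180869]), 'grip_force': 0.0, 'finger_gap': 85.67683772439717} 18.700000000000003
```

View pics/top0.png

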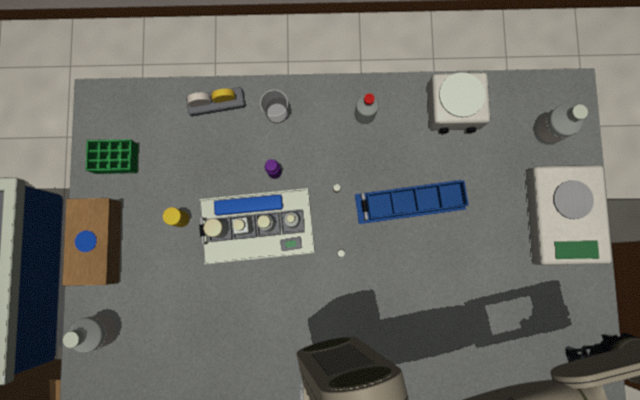

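View pics/scene0.png

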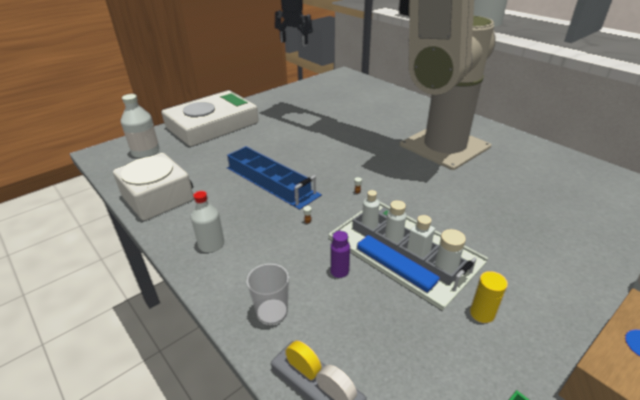

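The top view shows the tray at cols 200-313 with its handle at the left (203,230), and the bottles at about (214,228), (241,226), (265,223) and (291,219). The rack is at cols 357-466 with its handle at the left (362,205). Look-alikes are purple (273,169) and yellow (172,216). Two small vials stand at (337,188) and (341,253). I'll enlarge this area.

```bash
python3 - <<'E'
import cv2
a=cv2.imread("pics/top0.png")
cv2.imwrite("pics/c1.png",cv2.resize(a[170:280,190:330],None,fx=5.6,fy=5.3,interpolation=cv2.INTER_CUBIC)) 
cv2.imwrite("pics/c1.png",cv2.resize(a[175:275,190:320],None,fx=6,fy=6,interpolation=cv2.INTER_CUBIC)) 
cv2.imwrite("pics/c2.png",cv2.resize(a[170:235,345:475],None,fx=6,fy=6,interpolation=cv2.INTER_CUBIC)) 
E
```

```text
(no output)
```

View pics/c1.png

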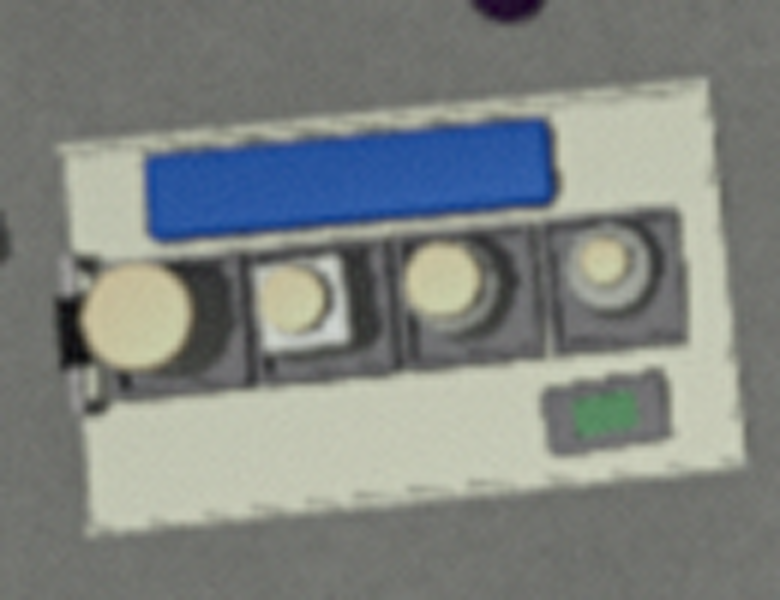

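View pics/c2.png

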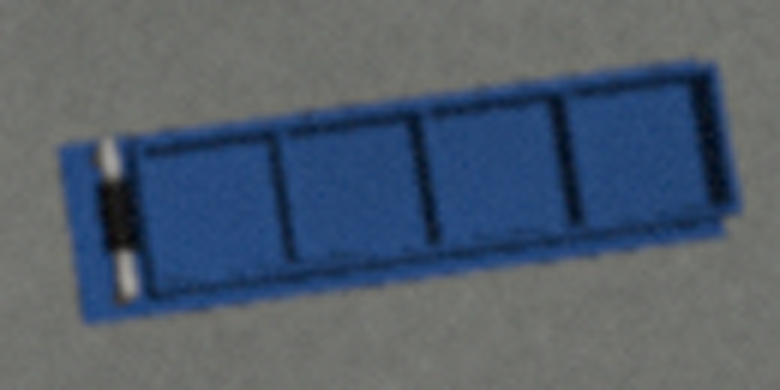

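Order from the tray handle: jar (213,227), square cap (238,224), wide with its large cap (263,221), narrow with its small cap (290,218). In reverse, the jar goes to the rack's far right compartment, then square, then wide, and narrow goes next to the rack handle. Other things that could be mistaken for these are the purple (273,169) and yellow (172,216) look-alikes, and both lie off the tray.

```bash
cat > h.py <<'E'
import numpy as np
from bench import r
from scipy.spatial.transform import Rotation as Ro
def ray(name,uv,state=None):
    p=r.camera_params(name); u,v=(uv[0]-p['cx'])/p['fx'],(uv[1]-p['cy'])/p['fy']
    if name!='wrist':
        R,t=p['R'],p['t']; return -R.T@t, R.T@np.array([u,v,1])
    th=np.hypot(u,v); d=np.array([np.sin(th)*u/th,np.sin(th)*v/th,np.cos(th)])
    T=np.eye(4);T[:3,:3]=Ro.from_euler('xyz',state['tcp_rot'],degrees=True).as_matrix();T[:3,3]=state['tool_pos']
    M=T@p['mount']; return M[:3,3],M[:3,:3]@d
def hit(name,uv,z,state=None):
    o,d=ray(name,uv,state); return o+d*(z-o[2])/d[2]
E
python3 - <<'E'
from h import *
def c(x,y,ox,oy): return ((x+.5)/6-.5+ox,(y+.5)/6-.5+oy)
for n,x,y,z in [('jar',137,315,110),('sq',293,298,116),('wide',441,280,120),('nar',605,261,118),('TL',60,148,8),('TR',707,80,8),('BR',743,465,8),('BL',88,535,8)]:
    print(n,hit('top',c(x,y,190,175),z).round(1))
P=np.array([hit('top',c(x,y,190,175),8)[:2] for x,y in[(60,148),(707,80),(743,465),(88,535)]]); print('tray c',P.mean(0))
e=(P[0]+P[3]-P[1]-P[2])/2; print('tray len',np.hypot(*e),'y dir',np.degrees(np.arctan2(e[1],e[0])))
for n,x,y,z in [('hgrip',120,215,60),('d1t',278,135,45),('d1b',292,262,45),('d2t',418,115,45),('d2b',434,245,45),('d3t',560,97,45),('d3b',577,225,45),('rt',715,62,45),('rb',740,212,45),('fl',60,148,4),('fb',88,322,4),('fr',726,236,4)]:
    print(n,hit('top',c(x,y,345,170),z).round(1))
E
```

```text
jar [481.  342.8 110. ]
sq [486.8 270.9 116. ]
wide [493.4 203.4 120. ]
nar [500.7 129.4 118. ]
TL [571.8 404.    8. ]
TR [599.4  84.8   8. ]
BR [410.2  70.4   8. ]
BL [382.5 388.1   8. ]
tray c [490.95832713 236.81197068]
tray len 319.5861612916734 y dir 94.95722025294754
hgrip [538. -78.  60.]
d1t [ 576.9 -156.3   45. ]
d1b [ 515.5 -160.7   45. ]
d2t [ 585.2 -223.8   45. ]
d2b [ 522.4 -228.7   45. ]
d3t [ 592.6 -292.4   45. ]
d3b [ 530.6 -297.4   45. ]
rt [ 608.2 -367.7   45. ]
rb [ 535.4 -375.5   45. ]
fl [578.3 -54.5   4. ]
fb [492.  -65.7   4. ]
fr [ 528.2 -380.3    4. ]
```

```bash
python3 -m handwheel '[[0,0,-0.005,-4],[0,0,-0.01,-8.2],[0,0,-0.01,-8.2],[0,0,-0.01,-8.2],[0,0,-0.01,-8.2],[0,0,-0.01,-8.2],[0,0,-0.01,-8.2],[0,0,-0.01,-8.2],[0,0,-0.01,-8.2],[0,0,-0.005,-8.2]]' 0.085 40
cat > go.py <<'E'
import sys
from h import *
# delta in tool axes to world target x y z yaw
s=r.sense(); R=Ro.from_euler('xyz',s['tcp_rot'],degrees=True).as_matrix()
t=np.array([float(a) for a in sys.argv[1:4]]); yaw=float(sys.argv[4]) if len(sys.argv)>4 else s['tcp_rot'][2]
print('t',s['time'],'pos',s['tool_pos'].round(1),'rot',s['tcp_rot'].round(2),'shift mm',(R.T@(t-s['tool_pos'])).round(1),'turn',round(-(yaw-s['tcp_rot'][2]),2))
E
python3 go.py 556 -231 300 96.4
```

```text
time: 1.1
tool_pos: [173.8, -574.4, 321.9]
tcp_rot: [180.0, 0.0, 95.0]
ft_force: [-0.0, -0.1, 0.5]
finger_gap: 84.9
grip_force: 0.0
t 1.1 pos [ 173.8 -574.4  321.9] rot [1.800e+02 2.000e-02 9.497e+01] shift mm [308.9 410.5  21.8] turn -1.43
```

```bash
python3 -m handwheel '[[0.01,0.013,0,0],[0.025,0.033,0,0],[0.035,0.047,0,0],[0.035,0.047,0,0],[0.035,0.047,0,0],[0.035,0.047,0,0],[0.035,0.047,0,0],[0.035,0.047,0,0],[0.035,0.047,0,0],[0.029,0.035,0.02,-1.4]]'
python3 -m handwheel '[[0,0,0,0],[0,0,0,0],[0,0,0,0]]'
python3 - <<'E'
from h import *
import cv2,json
s=r.sense(); im=r.snapshot('wrist'); cv2.imwrite('pics/w1.png',im[:,:,::-1])
print(s['tool_pos'],s['tcp_rot']); json.dump({k:list(s[k]) for k in('tool_pos','tcp_rot')},open('w1.json','w'))
E
```

```text
time: 2.1
tool_pos: [514.9, -270.7, 303.6]
tcp_rot: [179.8, 0.1, 95.9]
ft_force: [0.0, -0.2, -0.7]
finger_gap: 85.1
grip_force: 0.0
time: 2.4
tool_pos: [511.9, -272.9, 301.2]
tcp_rot: [-180.0, 0.0, 95.9]
ft_force: [0.3, 0.2, 0.1]
finger_gap: 84.9
grip_force: 0.0
[ 511.87795961 -272.89799755  301.19893695] [-1.79972301e+02  7.77565366e-04  9.59196027e+01]
```

View pics/w1.png

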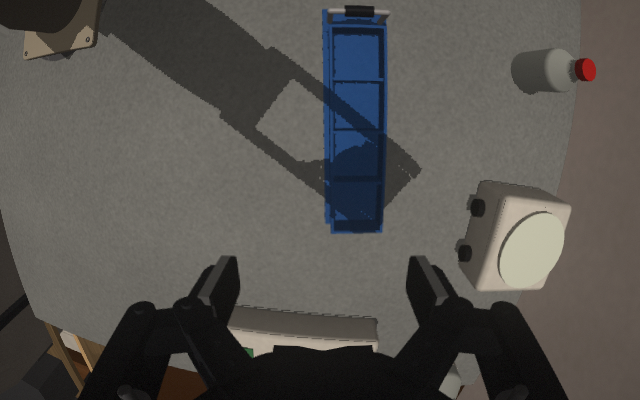

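```bash
python3 - <<'E'
import cv2
a=cv2.imread("pics/w1.png")
a=a[0:240,300:410]; a=cv2.convertScaleAbs(a,alpha=1.8)
cv2.imwrite("pics/c3.png",cv2.resize(a,None,fx=2.5,fy=2.5,interpolation=cv2.INTER_CUBIC)) 
E
```

```text
(no output)
```

View pics/c3.png

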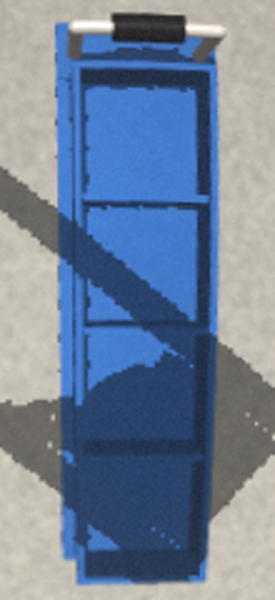

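```bash
python3 - <<'E'
from h import *
import json
s=json.load(open('w1.json'))
f=lambda x,y,z:hit('wrist',(300+(x+.5)/2.5-.5,(y+.5)/2.5-.5),z,s)
P=np.array([f(x,y,45) for x,y in[(74,64),(215,64),(206,581),(78,581)]]); print(P.round(1)); c=P.mean(0); e=(P[0]+P[1]-P[2]-P[3])/2
print(c.round(1),np.hypot(*e[:2]),'w',np.hypot(*(P[0]-P[1])[:2]),np.hypot(*(P[2]-P[3])[:2]),'yaw',np.degrees(np.arctan2(e[1],e[0])))
for y in(197,323,455): print(f(145,y,45).round(1))
print('grip',f(149,27,60).round(1))
E
```

```text
[[ 501.5  -96.5   45. ]
 [ 572.6  -86.    45. ]
 [ 607.  -367.2   45. ]
 [ 533.8 -374.2   45. ]]
[ 553.7 -231.    45. ] 281.42389789900994 w 71.88597613809591 73.54462954438667 yaw 96.79144395316713
[ 544.4 -161.9   45. ]
[ 552.  -226.7   45. ]
[ 561.2 -297.    45. ]
grip [535.8 -75.7  60. ]
```

```bash
python3 go.py 481.5 342 200 95; python3 -m handwheel '[[0.015,0,0,0],[0.03,0,0,0],[0.045,0,0,0],[0.045,0,0,0],[0.045,0,0,0],[0.045,0,0,0],[0.045,0,0,0.3],[0.045,0,0,0.3],[0.045,0,0,0.3],[0.045,0,0,0]]'; python3 go.py 481.5 342 200 95
```

```text
t 2.45 pos [ 511.8 -273.4  301.6] rot [1.7999e+02 3.0000e-02 9.5890e+01] shift mm [615.3  33.1 101.3] turn 0.89
time: 3.45
tool_pos: [470.3, 131.3, 302.1]
tcp_rot: [179.9, -0.0, 95.0]
ft_force: [1.0, 0.3, -0.2]
finger_gap: 84.8
grip_force: 0.0
t 3.45 pos [470.3 131.3 302.1] rot [ 1.7991e+02 -2.0000e-02  9.4980e+01] shift mm [208.8  29.3 102.2] turn -0.02
```

```bash
python3 -m handwheel '[[0.035,0.01,0,0],[0.02,0.01,0,0],[0.005,0.0,0,0],[0,0,0,0],[0,0,0,0]]'
python3 - <<'E'
from h import *
import cv2,json
s=r.sense(); im=r.snapshot('wrist'); cv2.imwrite('pics/w2.png',im[:,:,::-1])
json.dump({k:list(s[k]) for k in('tool_pos','tcp_rot')},open('w2.json','w'))
E
```

```text
time: 3.95
tool_pos: [485.4, 190.6, 301.5]
tcp_rot: [180.0, 0.0, 95.1]
ft_force: [-0.3, 0.8, 0.0]
finger_gap: 84.9
grip_force: 0.0
```

View pics/w2.png

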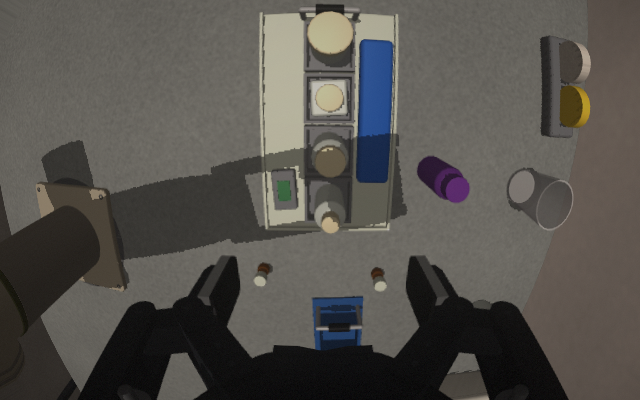

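The wrist view confirms the order: from the handle (329,10), jar lid (330,33), square cap (330,98), wide cap (329,161), narrow small cap (330,222).

```bash
python3 - <<'E'
from h import *
import json
s=json.load(open('w2.json'))
for n,u,v,z in[('jar',330,33,110),('sq',330,98,116),('wide',329,161,120),('nar',330,222,118)]: print(n,hit('wrist',(u,v),z,s).round(1))
E
python3 go.py 481.5 342 200 95
```

```text
jar [479.4 343.  110. ]
sq [485.6 272.2 116. ]
wide [490.6 205.6 120. ]
nar [498.6 134.9 118. ]
t 4.0 pos [485.5 190.4 301.6] rot [1.7998e+02 1.0000e-02 9.5040e+01] shift mm [151.4   9.3 101.5] turn 0.04
```

```bash
python3 -m handwheel '[[0.02,0.001,0.01,0],[0.035,0.002,0.02,0],[0.04,0.002,0.025,0],[0.035,0.002,0.025,0],[0.02,0.001,0.02,0],[0.0015,0.000,0.0015,0],[0,0,0,0],[0,0,0,0]]'; python3 go.py 480.5 342.5 64 95
```

```text
time: 4.8
tool_pos: [481.1, 342.1, 201.3]
tcp_rot: [179.9, -0.0, 95.0]
ft_force: [0.1, -0.4, 0.3]
finger_gap: 85.0
grip_force: 0.0
t 4.8 pos [481.1 342.1 201.3] rot [ 1.799e+02 -2.000e-02  9.505e+01] shift mm [  0.4  -0.8 137.3] turn 0.05
```

```bash
python3 -m handwheel '[[0,-0.001,0.01,0],[0,0,0.02,0],[0,0,0.025,0],[0,0,0.025,0],[0,0,0.025,0],[0,0,0.02,0],[0,0,0.012,0],[0,0,0,0],[0,0,0,0]]'; python3 -m handwheel '[[0,0,0,0],[0,0,0,0],[0,0,0,0],[0,0,0,0],[0,0,0,0],[0,0,0,0],[0,0,0,0],[0,0,0,0]]' 0.03 40
```

```text
time: 5.7
tool_pos: [479.7, 343.0, 63.7]
tcp_rot: [179.9, -0.0, 95.1]
ft_force: [1.3, -0.1, 0.1]
finger_gap: 84.9
grip_force: 0.0
time: 6.5
tool_pos: [480.0, 343.6, 64.2]
tcp_rot: [179.9, -0.1, 95.1]
ft_force: [0.1, -0.3, 6.5]
finger_gap: 49.0
grip_force: 42.0
```

```bash
python3 -m handwheel '[[0,0,-0.005,0],[0,0,-0.012,0],[0,0,-0.02,0],[0,0,-0.025,0],[0,0,-0.025,0],[0,0,-0.025,0],[0,0,-0.018,0],[0,0,-0.006,0],[0,0,0,0]]'; python3 go.py 565.8 -334.8 200 96.6
```

```text
time: 7.4
tool_pos: [479.6, 343.4, 200.2]
tcp_rot: [179.9, -0.1, 95.1]
ft_force: [0.4, -0.1, -2.3]
finger_gap: 49.3
grip_force: 41.7
t 7.4 pos [479.6 343.4 200.2] rot [ 1.7989e+02 -6.0000e-02  9.5140e+01] shift mm [-6.832e+02  2.520e+01 -4.000e-01] turn -1.46
```

```bash
python3 -m handwheel '[[-0.01,0,0,0],[-0.02,0.001,0,0],[-0.03,0.001,0,0],[-0.04,0.002,0,-0.2],[-0.04,0.002,0,-0.2],[-0.04,0.002,0,-0.2],[-0.04,0.002,0,-0.2],[-0.04,0.002,0,-0.2],[-0.04,0.002,0,-0.2],[-0.04,0.002,0,-0.2]]'; python3 -m handwheel '[[-0.04,0.002,0,0],[-0.04,0.002,0,0],[-0.04,0.002,0,0],[-0.04,0.002,0,0],[-0.04,0.002,0,0],[-0.04,0.002,0,0],[-0.04,0.002,0,0],[-0.03,0.001,0,0],[-0.02,0.001,0,0],[-0.01,0,0,0]]'; python3 -m handwheel '[[0,0,0,0],[0,0,0,0]]';python3 go.py 565.8 -334.8 56 96.6
```

```text
time: 8.4
tool_pos: [527.0, 4.1, 197.0]
tcp_rot: [-179.8, -0.0, 96.5]
ft_force: [1.4, 0.6, -2.7]
finger_gap: 49.1
grip_force: 41.7
time: 9.4
tool_pos: [581.3, -331.6, 196.4]
tcp_rot: [-179.8, -0.1, 96.4]
ft_force: [-0.7, -0.5, -2.5]
finger_gap: 49.0
grip_force: 41.8
time: 9.6
tool_pos: [582.4, -328.8, 197.9]
tcp_rot: [-179.9, -0.1, 96.5]
ft_force: [0.1, 0.1, -1.4]
finger_gap: 49.0
grip_force: 41.8
t 9.6 pos [ 582.4 -328.8  197.9] rot [-1.7994e+02 -8.0000e-02  9.6540e+01] shift mm [ -4.3 -17.  141.9] turn -0.06
```

```bash
python3 -m handwheel '[[-0.002,-0.008,0.005,0],[-0.002,-0.009,0.015,0],[0,0,0.02,0],[0,0,0.02,0],[0,0,0.01,0],[0,0,0,0],[0,0,0,0]]';python3 go.py 565.8 -334.8 57 96.6
python3 - <<'E'
from h import *
import cv2
cv2.imwrite('pics/w3.png',r.snapshot('wrist')[60:360,150:500,::-1])
E
```

```text
time: 10.3
tool_pos: [566.6, -335.4, 129.5]
tcp_rot: [180.0, 0.0, 96.6]
ft_force: [0.1, 0.5, -0.8]
finger_gap: 49.1
grip_force: 41.8
t 10.3 pos [ 566.6 -335.4  129.5] rot [1.7998e+02 2.0000e-02 9.6570e+01] shift mm [ 0.7 -0.8 72.5] turn -0.03
```

View pics/w3.png

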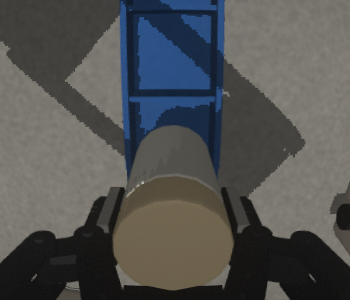

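The jar (lid near crop (173,245)) hangs upright and centred over the last compartment. I'll lower it.

```bash
python3 -m handwheel '[[0.001,-0.001,0.01,0],[0,0,0.02,0],[0,0,0.018,0],[0,0,0.012,0],[0,0,0.006,0],[0,0,0.003,0],[0,0,0.002,0],[0,0,0.001,0],[0,0,0,0]]'
```

```text
time: 11.25
tool_pos: [565.7, -335.0, 57.4]
tcp_rot: [180.0, 0.0, 96.5]
ft_force: [-0.1, -0.0, -2.2]
finger_gap: 49.2
grip_force: 41.9
```

```bash
python3 -m handwheel '[[0,0,0.001,0],[0,0,0,0]]'; python3 -m handwheel '[[0,0,0,0],[0,0,0,0],[0,0,0,0],[0,0,0,0]]' 0.085;  python3 -m handwheel '[[0,0,-0.005,0],[0,0,-0.015,0],[0,0,-0.03,0],[0,0,-0.04,0],[0,0,-0.035,0],[0,0,-0.02,0],[0,0,0,0]]'; python3 go.py 487 271.7 200 95
```

```text
time: 11.45
tool_pos: [565.7, -335.0, 56.3]
tcp_rot: [180.0, 0.0, 96.5]
ft_force: [0.8, 0.1, -0.1]
finger_gap: 49.1
grip_force: 42.0
time: 11.85
tool_pos: [565.5, -334.8, 55.9]
tcp_rot: [180.0, 0.0, 96.5]
ft_force: [0.4, 0.2, -0.3]
finger_gap: 84.9
grip_force: 0.0
time: 12.55
tool_pos: [567.6, -336.3, 207.7]
tcp_rot: [179.6, 0.4, 96.5]
ft_force: [-0.5, -0.6, 0.2]
finger_gap: 85.3
grip_force: 0.0
t 12.55 pos [ 567.6 -336.3  207.7] rot [179.59   0.36  96.53] shift mm [613.3 -11.    3.7] turn 1.53
```

```bash
python3 -m handwheel '[[0.02,-0.002,0,1.5],[0.03,-0.0015,0,0],[0.04,-0.0015,0,0],[0.04,-0.0015,0,0],[0.04,-0.0015,0,0],[0.04,-0.0015,0,0],[0.04,-0.0015,0,0],[0.04,-0.0015,0,0],[0.04,-0.0015,0,0],[0.04,-0.0015,0,0]]'; python3 -m handwheel '[[0.04,-0.0015,0,0],[0.04,-0.0015,0,0],[0.04,-0.0015,0,0],[0.04,-0.0015,0,0],[0.04,-0.0015,0,0],[0.025,-0.001,0,0],[0.015,-0.001,0,0],[0,0,0,0],[0,0,0,0]]';python3 go.py 487 271.7 64 95
```

```text
time: 13.55
tool_pos: [516.1, 33.9, 200.4]
tcp_rot: [-180.0, -0.0, 95.0]
ft_force: [0.0, 0.2, 0.7]
finger_gap: 84.6
grip_force: 0.0
time: 14.45
tool_pos: [486.4, 270.0, 200.5]
tcp_rot: [-180.0, 0.0, 95.0]
ft_force: [0.3, -0.1, 0.3]
finger_gap: 85.0
grip_force: 0.0
t 14.45 pos [486.4 270.  200.5] rot [-1.7997e+02  4.0000e-02  9.5050e+01] shift mm [  1.8   0.9 136.5] turn 0.05
```

```bash
python3 -m handwheel '[[0.002,0.0005,0.01,0],[0,0,0.02,0],[0,0,0.025,0],[0,0,0.025,0],[0,0,0.025,0],[0,0,0.02,0],[0,0,0.0115,0],[0,0,0,0],[0,0,0,0]]'; python3 -m handwheel '[[0,0,0,0],[0,0,0,0],[0,0,0,0],[0,0,0,0],[0,0,0,0],[0,0,0,0],[0,0,0,0],[0,0,0,0]]' 0.03 40
python3 -m handwheel '[[0,0,-0.005,0],[0,0,-0.012,0],[0,0,-0.02,0],[0,0,-0.025,0],[0,0,-0.025,0],[0,0,-0.025,0],[0,0,-0.018,0],[0,0,-0.006,0],[0,0,0,0]]'; python3 go.py 557.7 -265.3 200 95
```

```text
time: 15.35
tool_pos: [487.2, 272.3, 64.7]
tcp_rot: [180.0, -0.0, 95.0]
ft_force: [-0.2, 0.0, 0.7]
finger_gap: 85.2
grip_force: 0.0
time: 16.15
tool_pos: [487.2, 273.1, 65.4]
tcp_rot: [179.9, -0.0, 95.0]
ft_force: [-1.9, 0.1, 4.5]
finger_gap: 41.9
grip_force: 39.9
time: 17.05
tool_pos: [487.4, 272.9, 201.7]
tcp_rot: [179.9, -0.0, 95.0]
ft_force: [0.2, 0.2, -1.8]
finger_gap: 41.6
grip_force: 40.2
t 17.05 pos [487.4 272.9 201.7] rot [ 1.7987e+02 -5.0000e-02  9.5030e+01] shift mm [-542.3   22.8    1.3] turn 0.03
```

```bash
python3 -m handwheel '[[-0.015,0.001,0,0],[-0.03,0.0015,0,0],[-0.04,0.0015,0,0],[-0.04,0.0015,0,0],[-0.04,0.0015,0,0],[-0.04,0.0015,0,0],[-0.04,0.0015,0,0],[-0.04,0.0015,0,0],[-0.04,0.0015,0,0],[-0.04,0.0015,0,0]]'; python3 -m handwheel '[[-0.04,0.002,0,0],[-0.04,0.002,0,0],[-0.04,0.002,0,0],[-0.03,0.002,0,-0.5],[-0.02,0.001,0,-1],[-0.007,0,0,0],[0,0,0,0],[0,0,0,0]]'; python3 go.py 557.7 -265.3 57 96.6
```

```text
time: 18.05
tool_pos: [531.9, -91.9, 198.6]
tcp_rot: [-179.9, -0.0, 95.0]
ft_force: [1.2, 0.3, -1.9]
finger_gap: 41.5
grip_force: 40.2
time: 18.85
tool_pos: [557.5, -264.3, 199.5]
tcp_rot: [-179.9, -0.1, 96.5]
ft_force: [-0.6, -0.6, -2.0]
finger_gap: 41.2
grip_force: 40.2
t 18.85 pos [ 557.5 -264.3  199.5] rot [-1.7994e+02 -7.0000e-02  9.6520e+01] shift mm [ -1.2   0.2 142.5] turn -0.08
```

```bash
python3 -m handwheel '[[-0.001,0,0.01,0],[0,0,0.02,0],[0,0,0.025,0],[0,0,0.025,0],[0,0,0.025,0],[0,0,0.015,0],[0,0,0.008,0],[0,0,0.006,0],[0,0,0.005,0],[0,0,0.002,0]]'; python3 -m handwheel '[[0,0,0.001,0],[0,0,0,0]]'
```

```text
time: 19.85
tool_pos: [558.6, -266.4, 59.7]
tcp_rot: [180.0, 0.0, 96.5]
ft_force: [-0.3, 0.3, -0.7]
finger_gap: 41.5
grip_force: 40.2
time: 20.05
tool_pos: [558.5, -266.4, 58.9]
tcp_rot: [180.0, 0.0, 96.5]
ft_force: [-1.1, -0.5, -1.4]
finger_gap: 41.8
grip_force: 40.2
```

```bash
python3 -m handwheel '[[0,0,0.001,0],[0,0,0.0007,0],[0,0,0,0]]'; python3 -m handwheel '[[0,0,0,0],[0,0,0,0],[0,0,0,0],[0,0,0,0]]' 0.085;  python3 -m handwheel '[[0,0,-0.005,0],[0,0,-0.015,0],[0,0,-0.03,0],[0,0,-0.04,0],[0,0,-0.035,0],[0,0,-0.02,0],[0,0,0,0],[0,0,0,0]]'; python3 go.py 493 203 200 95; python3 - <<'E'
import numpy as np
for t in[(493,203)]: 
    d=np.array(t)-[558,-266]; a=np.radians(95); print(d@[np.cos(a),np.sin(a)],d@[np.sin(a),-np.cos(a)])
E
```

```text
time: 20.35
tool_pos: [558.6, -266.5, 57.5]
tcp_rot: [180.0, 0.0, 96.5]
ft_force: [-2.3, -0.1, 5.6]
finger_gap: 41.7
grip_force: 40.7
time: 20.75
tool_pos: [558.1, -266.1, 56.4]
tcp_rot: [-180.0, -0.0, 96.5]
ft_force: [0.3, 0.6, 0.6]
finger_gap: 85.1
grip_force: 0.0
time: 21.55
tool_pos: [558.6, -266.3, 202.8]
tcp_rot: [179.9, 0.1, 96.5]
ft_force: [0.7, 1.3, -0.6]
finger_gap: 84.9
grip_force: 0.0
t 21.55 pos [ 558.6 -266.3  202.8] rot [1.7991e+02 7.0000e-02 9.6540e+01] shift mm [473.8 -11.7   2.2] turn 1.54
472.88043668362644 -23.876612027311744
```

```bash
python3 -m handwheel '[[0.02,-0.003,0,1.5],[0.03,-0.002,0,0],[0.04,-0.002,0,0],[0.04,-0.002,0,0],[0.04,-0.002,0,0],[0.04,-0.002,0,0],[0.04,-0.002,0,0],[0.04,-0.002,0,0],[0.04,-0.002,0,0],[0.04,-0.002,0,0]]'; python3 -m handwheel '[[0.04,-0.002,0,0],[0.03,-0.001,0,0],[0.02,-0.0005,0,0],[0.014,0,0,0],[0,0,0,0],[0,0,0,0]]';python3 go.py 492.5 203.5 64 95
```

```text
time: 22.55
tool_pos: [502.7, 101.9, 199.9]
tcp_rot: [-179.8, -0.0, 95.0]
ft_force: [0.5, -0.6, 0.1]
finger_gap: 85.5
grip_force: 0.0
time: 23.15
tool_pos: [491.4, 203.1, 200.8]
tcp_rot: [-179.9, 0.0, 95.0]
ft_force: [0.4, -1.0, 0.5]
finger_gap: 85.1
grip_force: 0.0
t 23.15 pos [491.4 203.1 200.8] rot [-1.7992e+02  4.0000e-02  9.5050e+01] shift mm [  0.4   1.3 136.8] turn 0.05
```

```bash
python3 -m handwheel '[[0.0005,0.001,0.01,0],[0,0,0.02,0],[0,0,0.025,0],[0,0,0.025,0],[0,0,0.025,0],[0,0,0.02,0],[0,0,0.0115,0],[0,0,0,0],[0,0,0,0]]'; python3 -m handwheel '[[0,0,0,0],[0,0,0,0],[0,0,0,0],[0,0,0,0],[0,0,0,0],[0,0,0,0],[0,0,0,0],[0,0,0,0]]' 0.03 40
python3 -m handwheel '[[0,0,-0.005,0],[0,0,-0.012,0],[0,0,-0.02,0],[0,0,-0.025,0],[0,0,-0.025,0],[0,0,-0.025,0],[0,0,-0.018,0],[0,0,-0.006,0],[0,0,0,0]]'; python3 go.py 549.7 -195.7 200 95
```

```text
time: 24.05
tool_pos: [493.0, 204.0, 65.5]
tcp_rot: [180.0, -0.0, 95.0]
ft_force: [1.3, 0.5, 0.7]
finger_gap: 84.8
grip_force: 0.0
time: 24.85
tool_pos: [493.3, 204.6, 66.3]
tcp_rot: [179.9, -0.0, 95.0]
ft_force: [-1.6, -1.1, 5.7]
finger_gap: 42.3
grip_force: 40.4
time: 25.75
tool_pos: [493.3, 204.5, 202.5]
tcp_rot: [179.9, -0.0, 95.0]
ft_force: [-0.2, 0.2, -1.3]
finger_gap: 42.7
grip_force: 40.8
t 25.75 pos [493.3 204.5 202.5] rot [ 1.7986e+02 -3.0000e-02  9.5040e+01] shift mm [-403.6   21.1    2.4] turn 0.04
```

```bash
python3 - <<'E'
from h import *
import cv2
cv2.imwrite('pics/w4.png',r.snapshot('wrist')[60:360,150:500,::-1])
E
```

```text
(no output)
```

View pics/w4.png

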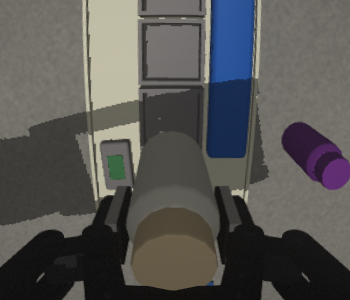

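The wide bottle (cap at crop (174,247)) is held upright and centred between the pads.

```bash
python3 -m handwheel '[[-0.015,0.001,0,0],[-0.03,0.0015,0,0],[-0.04,0.002,0,0],[-0.04,0.002,0,0],[-0.04,0.002,0,0],[-0.04,0.002,0,0],[-0.04,0.002,0,0],[-0.04,0.002,0,0],[-0.04,0.002,0,0],[-0.04,0.002,0,0]]'; python3 -m handwheel '[[-0.025,0.0015,0,-0.5],[-0.013,0.001,0,-1],[0,0,0,0],[0,0,0,0]]'; python3 go.py 549.7 -195.7 59 96.6
```

```text
time: 26.8
tool_pos: [541.8, -159.9, 199.4]
tcp_rot: [-179.9, -0.1, 95.0]
ft_force: [1.0, -0.7, -0.8]
finger_gap: 42.8
grip_force: 40.8
time: 27.2
tool_pos: [548.1, -195.2, 199.8]
tcp_rot: [-179.9, -0.1, 96.5]
ft_force: [-1.1, 0.5, -2.2]
finger_gap: 42.4
grip_force: 40.8
t 27.2 pos [ 548.1 -195.2  199.8] rot [-1.7989e+02 -8.0000e-02  9.6450e+01] shift mm [ -0.8   1.8 140.7] turn -0.15
```

```bash
python3 -m handwheel '[[0,0.001,0.01,0],[0,0,0.02,0],[0,0,0.025,0],[0,0,0.025,0],[0,0,0.025,0],[0,0,0.015,0],[0,0,0.008,0],[0,0,0.006,0],[0,0,0.004,0],[0,0,0,0]]'; python3 -m handwheel '[[0,0,0.001,0],[0,0,0.001,0],[0,0,0,0]]'
```

```text
time: 28.2
tool_pos: [550.3, -195.2, 63.4]
tcp_rot: [180.0, 0.0, 96.5]
ft_force: [0.6, 0.8, -1.6]
finger_gap: 42.8
grip_force: 40.8
time: 28.5
tool_pos: [550.3, -195.3, 61.5]
tcp_rot: [180.0, 0.0, 96.5]
ft_force: [-0.9, -0.8, -1.2]
finger_gap: 42.8
grip_force: 40.8
```

```bash
python3 -m handwheel '[[0,0,0.001,0],[0,0,0.001,0],[0,0,0.001,0],[0,0,0,0]]'
```

```text
time: 28.9
tool_pos: [550.1, -195.3, 58.4]
tcp_rot: [180.0, 0.0, 96.5]
ft_force: [-1.4, 0.3, 2.9]
finger_gap: 42.7
grip_force: 41.1
```

```bash
python3 -m handwheel '[[0,0,0,0],[0,0,0,0],[0,0,0,0],[0,0,0,0]]' 0.085;  python3 -m handwheel '[[0,0,-0.005,0],[0,0,-0.015,0],[0,0,-0.03,0],[0,0,-0.04,0],[0,0,-0.035,0],[0,0,-0.02,0],[0,0,0,0],[0,0,0,0]]'; python3 -m handwheel '[[0.02,-0.003,0,1.5],[0.03,-0.002,0,0],[0.04,-0.003,0,0],[0.04,-0.003,0,0],[0.04,-0.003,0,0],[0.04,-0.002,0,0],[0.04,-0.002,0,0],[0.04,-0.002,0,0],[0.025,-0.001,0,0],[0.015,-0.0005,0,0]]'; python3 -m handwheel '[[0,0,0,0],[0,0,0,0]]';python3 go.py 499.8 132 64 95
```

```text
time: 29.3
tool_pos: [550.0, -195.1, 58.1]
tcp_rot: [180.0, 0.0, 96.5]
ft_force: [0.5, -0.6, 0.4]
finger_gap: 84.8
grip_force: 0.0
time: 30.1
tool_pos: [550.4, -195.3, 204.3]
tcp_rot: [179.9, 0.1, 96.5]
ft_force: [-0.5, 0.6, -0.4]
finger_gap: 84.9
grip_force: 0.0
time: 31.1
tool_pos: [497.6, 133.4, 201.5]
tcp_rot: [-179.8, -0.0, 95.1]
ft_force: [-0.5, -1.3, 0.2]
finger_gap: 84.9
grip_force: 0.0
time: 31.3
tool_pos: [498.8, 131.0, 202.3]
tcp_rot: [-179.9, 0.0, 95.1]
ft_force: [0.1, -0.6, 0.0]
finger_gap: 85.2
grip_force: 0.0
t 31.3 pos [498.8 131.  202.3] rot [-1.7992e+02  4.0000e-02  9.5050e+01] shift mm [  1.    1.3 138.3] turn 0.05
```

```bash
python3 -m handwheel '[[0.001,0.001,0.01,0],[0,0,0.02,0],[0,0,0.025,0],[0,0,0.025,0],[0,0,0.025,0],[0,0,0.02,0],[0,0,0.0135,0],[0,0,0,0],[0,0,0,0]]'; python3 -m handwheel '[[0,0,0,0],[0,0,0,0],[0,0,0,0],[0,0,0,0],[0,0,0,0],[0,0,0,0],[0,0,0,0],[0,0,0,0]]' 0.03 40
python3 -m handwheel '[[0,0,-0.005,0],[0,0,-0.012,0],[0,0,-0.02,0],[0,0,-0.025,0],[0,0,-0.025,0],[0,0,-0.025,0],[0,0,-0.018,0],[0,0,-0.006,0],[0,0,0,0]]'; python3 go.py 541.6 -126.2 200 95
```

```text
time: 32.2
tool_pos: [500.3, 132.2, 64.8]
tcp_rot: [-180.0, 0.0, 95.0]
ft_force: [0.4, -0.1, 0.5]
finger_gap: 84.9
grip_force: 0.0
time: 33.0
tool_pos: [500.6, 132.8, 65.7]
tcp_rot: [179.9, -0.0, 95.0]
ft_force: [-1.7, -0.7, 5.7]
finger_gap: 38.9
grip_force: 39.9
time: 33.9
tool_pos: [500.7, 132.8, 202.0]
tcp_rot: [179.9, -0.0, 95.0]
ft_force: [0.4, -0.6, -2.1]
finger_gap: 38.5
grip_force: 40.4
t 33.9 pos [500.7 132.8 202. ] rot [ 1.7986e+02 -1.0000e-02  9.5040e+01] shift mm [-261.6   18.     2. ] turn 0.04
```

```bash
python3 -m handwheel '[[-0.012,0.001,0,0],[-0.025,0.0015,0,0],[-0.035,0.002,0,0],[-0.04,0.003,0,0],[-0.04,0.003,0,0],[-0.04,0.003,0,0],[-0.035,0.003,0,0],[-0.022,0.0015,0,-0.5],[-0.012,0.001,0,-1],[0,0,0,0]]'; python3 -m handwheel '[[0,0,0,0],[0,0,0,0]]'; python3 go.py 541.6 -126.2 58 96.6
```

```text
time: 34.9
tool_pos: [540.9, -127.8, 198.7]
tcp_rot: [-179.8, -0.0, 96.4]
ft_force: [-0.9, 0.8, -1.6]
finger_gap: 38.4
grip_force: 40.4
time: 35.1
tool_pos: [541.4, -125.0, 199.9]
tcp_rot: [-179.9, -0.0, 96.5]
ft_force: [-0.4, 0.9, -1.8]
finger_gap: 38.7
grip_force: 40.4
t 35.1 pos [ 541.4 -125.   199.9] rot [-1.7993e+02 -4.0000e-02  9.6540e+01] shift mm [ -1.3   0.2 141.8] turn -0.06
```

```bash
python3 -m handwheel '[[-0.001,0,0.01,0],[0,0,0.02,0],[0,0,0.025,0],[0,0,0.025,0],[0,0,0.025,0],[0,0,0.015,0],[0,0,0.008,0],[0,0,0.006,0],[0,0,0.005,0],[0,0,0,0]]'; python3 -m handwheel '[[0,0,0.001,0],[0,0,0.001,0],[0,0,0,0]]'
```

```text
time: 36.1
tool_pos: [542.3, -126.7, 61.7]
tcp_rot: [180.0, 0.0, 96.5]
ft_force: [-0.6, 1.4, -1.9]
finger_gap: 38.6
grip_force: 40.4
time: 36.4
tool_pos: [542.3, -126.7, 60.0]
tcp_rot: [180.0, 0.0, 96.5]
ft_force: [-0.3, 0.9, -1.7]
finger_gap: 38.4
grip_force: 40.4
```

```bash
python3 -m handwheel '[[0,0,0.001,0],[0,0,0.001,0],[0,0,0,0]]'; python3 -m handwheel '[[0,0,0.0007,0],[0,0,0,0]]'
```

```text
time: 36.7
tool_pos: [542.3, -126.8, 57.8]
tcp_rot: [180.0, 0.0, 96.5]
ft_force: [-0.9, -0.9, 0.6]
finger_gap: 38.7
grip_force: 40.6
time: 36.9
tool_pos: [542.4, -126.9, 57.8]
tcp_rot: [180.0, 0.0, 96.5]
ft_force: [-3.1, -0.0, 7.4]
finger_gap: 38.6
grip_force: 41.2
```

Contact felt. I'll release, lift, move back and look.

```bash
python3 -m handwheel '[[0,0,0,0],[0,0,0,0],[0,0,0,0],[0,0,0,0]]' 0.085;  python3 -m handwheel '[[0,0,-0.005,0],[0,0,-0.015,0],[0,0,-0.03,0],[0,0,-0.04,0],[0,0,-0.04,0],[0,0,-0.04,0],[0,0,-0.04,0],[0,0,-0.03,0],[0,0,0,0]]'; python3 -m handwheel '[[0.02,0,0,0],[0.04,0,0,0],[0.04,0,0,0],[0.04,0,0,0],[0.04,0,0,0],[0.04,0,0,0],[0.03,0,0,0],[0,0,0,0],[0,0,0,0],[0,0,0,0]]'
python3 - <<'E'
from h import *
import cv2
a=r.snapshot('top')[170:235,345:475,::-1]; b=r.snapshot('scene')[130:220,200:340,::-1]
cv2.imwrite('pics/f1.png',cv2.vconcat([cv2.resize(a,(720,270),interpolation=3),cv2.resize(b,(720,330),interpolation=3)]))
E
```

```text
time: 37.3
tool_pos: [542.0, -126.6, 56.8]
tcp_rot: [-180.0, -0.0, 96.5]
ft_force: [0.5, 0.5, -0.1]
finger_gap: 84.7
grip_force: 0.0
time: 38.2
tool_pos: [544.3, -127.4, 304.8]
tcp_rot: [179.4, 0.3, 96.5]
ft_force: [0.9, 0.0, 1.1]
finger_gap: 84.8
grip_force: 0.0
time: 39.2
tool_pos: [513.7, 121.0, 297.0]
tcp_rot: [180.0, 0.0, 96.5]
ft_force: [0.3, 0.0, -0.2]
finger_gap: 85.3
grip_force: 0.0
```

View pics/f1.png

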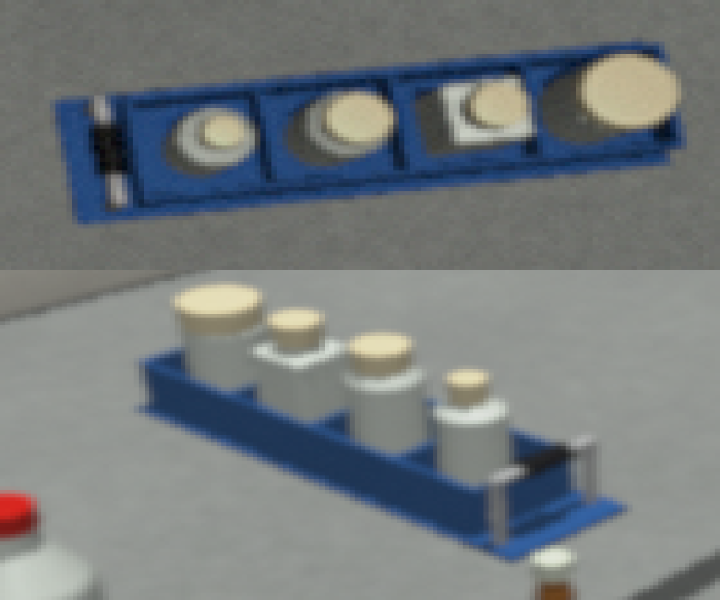

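All four stand upright in their compartments: narrow by the handle (crop (222,133)), then wide (355,115), square (495,103) and jar (628,90). The arm is clear of everything.

```bash
python3 -c "
from bench import r
print(r.hand_in())"
```

```text
the job is handed in; nothing more can be done
None
```

All four bottles stand upright in the blue rack in reverse order (from the handle: narrow, wide, square, jar), checked by camera, and I handed the job in after about 39 s of the 120 s allowed; no verdict was returned.

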